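# Clamp the sample jars on the shaker platform

### The arm

A 6-joint arm with a two-finger parallel gripper is mounted at the origin on the work surface. World frame = base frame: x ahead of the robot, y to its left, z up, the work surface at z = 0. Lengths are in m, angles in rad, forces in N, time in s.
With the tool pointing down it reaches from about 0.375 to 0.925 m from the base axis. Payload 5.7 kg.
Tool frame: the origin (TCP) lies where the fingers leave the gripper's body, on its centre line; the fingertips stand 73 mm ahead of it and the grasp point (between the pads) lies 54 mm ahead of it; z points along the fingers, y is the direction in which the jaws open and shut (so a half turn about z gives the same grasp; the last joint's range is limited). The gripper opens to 85 mm and grips with 20 to 120 N. Pads are 22 mm wide; open, the fingers measure 114 mm over their backs; the gripper's body (76 mm by 85 mm) begins 54 mm behind the grasp point. The pads swing forward as they close: fully open they stand 13 mm farther back than shut.
Start: joints at [1.175, 0.359, 1.51, -0, 1.272, -0.115], TCP at [0.166, 0.576, 0.304] pointing down, gripper open.
Joint ranges: [-2.97, 2.97], [-1.01, 2.36], [0.21, 2.38], [-0.96, 4.11], [0.2, 2.71], [-2.98, 2.98]. Speed limits (rad/s): [2.39, 2.39, 3.14, 3.14, 3.14, 3.14].

### API

Orientations are given as a unit quaternion [x, y, z, w].
In Python, from plant import r, effector, kin, grab_frame, calibration, search_frame, regions_of, tip_of gives the robot as it stands. Calls block until the motion is done:
- r.goto(position, orientation): joint-space move of the TCP to a pose.
- r.movel(position, ori=None, vel=0.15, f_stop=None): straight line of the TCP; ori=None keeps the orientation; vel is the mean speed in m/s. With f_stop (N) it stops when the force on the tool has changed by that much, and returns True; else False.
- r.move_joints(angles): joint-space move.
- effector.set_gripper(opening, newtons=None): finger opening in m; newtons is the grip in N (None keeps the last); returns when the fingers have stopped.
- r.hold(seconds).
- kin.solve_ik(position, orientation): joint angles nearest the present ones, or None.
- r.get_obs(): the state.
- grab_frame(name): name is "scene" or "top"; returns the picture (384x512x3 uint8, blue, green, red); there is no depth.
- calibration(name): a dict with "mtx" (3x3 intrinsics, pixels), "R" (3x3) and "t" (3): a world point X has camera coordinates R X + t. Camera axes: x right, y down, z forward; pixel columns grow to the right and rows downward; lengths in m; the calibration is good to about 2 mm. A picture is of the moment at which its call begins. calibration takes no time and is no camera call.
A pose or a line that the arm cannot do raises r.Unreachable and nothing moves.
- r.hand_in(): hands the job in, once; it reports no verdict.
Trained networks look in the newest picture that a camera, given by its name, has taken for a name from the list of things; names that differ only in an ending like _2 or _b are one class to them, and where a whole thing is asked for, a point or a joint stands for the part that bears it (a point fixed in the world has none). Each returns a list of dicts, best first, with "confidence" (0 to 1); they miss things now and then, are a little off and sometimes report something else, mostly with a low value. They report only what shows in the picture. A call takes as long as a camera call.
- search_frame(camera, label): "xyz" ([x, y, z] in m, in world coordinates, good to about 4 mm: the middle of the surface that is visible of it).
- regions_of(camera, label): "region" (384x512 bool, what is visible of it).
- tip_of(camera, label): "xyz" ([x, y, z] in m, in world coordinates, good to about 4 mm: a listed point, or the origin of a listed thing).
The state is a dict: "t": time; "joint_pos": joint angles; "joint_vel": joint speeds; "tau": joint torques, N m; "tool_pos": TCP position; "orientation": TCP orientation; "ft_force": force on the tool from outside, world axes, zero at the start; "ft_torque": the same for the moment, N m; "width": finger opening in m.
Only numpy, scipy, OpenCV 4.12 (cv2) and the standard library are available. Lean on these libraries where they do the work, as an engineer would, in place of code of your own. Each camera call takes 0.05 s, during which the arm holds its last target. There are 200 camera calls.

### The job

Get the three sample jars ready for shaking. Pick up the clamp bar from the bench and lay it across both side rails at the open front end of the shaker platform, then slide it along the rails so that it gently pushes all three standing jars back until they are held in line between it and the fixed back bar. Leave the bar resting square across the rails, and leave the other bottles and vessels on the bench alone.

Things in the scene. Friction and masses are not known exactly. Their poses are not given: they have to be found in the camera images.
- platform (a point): Middle of the blue platform floor (top face) of the shaker, 100 mm above the bench, fixed. x runs along the two rails from the open front end (-x, nearer the robot, no wall) to the back bar, y across them, z up. Floor: x -110 to 110 mm. Two grey steel side rails run its whole length at y = +-100 mm (16 mm wide, y 92 to 108 mm), tops flat, 24 mm above the floor.
- back_bar (a point): Centre of the jar-side face of the fixed dark steel back bar, which spans 184 mm (y) between the rails: 75 mm along x from the platform point, 22 mm above the floor. Same axes as the platform. The bar is 44 mm high and 20 mm thick (to +x).
- shaker: The orbital shaker as a whole, fixed to the bench: white housing 250 x 250 mm in plan, its top 80 mm above the bench. Origin on the bench right under the platform point, same axes.
- bar_mid (a point): Centre of the loose aluminium clamp bar with orange ends: 244 mm long (its y), 26 mm wide (x), 24 mm high (z), 0.28 to 0.46 kg, the same either way round. It starts on the bench to the left or right of the shaker, this point 28 mm above the bench. Laid on the rails, it is 36 mm above the platform floor; with the jars snug, about 12 mm along the platform's +x.
- clamp_bar: The same clamp bar, origin 28 mm below its centre, same axes. Under each end hangs an orange lug, 16 mm deep and 8 mm thick (y); on the bench it stands on these. On the platform they hang down outside the rails: their inner faces are 228 mm apart, the rails' outer faces 216 mm, so 6 mm to spare on each side.
- amber_bottle: Bystander: amber bottle, 64 mm across, 120 mm tall, on the bench on the other side of the shaker from the bar. Origin under its base.
- beaker: Bystander: clear beaker, 70 mm across, 90 mm tall, beyond the shaker to the left. Origin under its base.
- tub: Bystander: white tub with a black lid, 84 mm across, 80 mm tall, beyond the shaker to the right. Origin under its base.
- jar0_mid (a point): Centre (half-way up) of the sample jar at the right as seen from the robot (platform y about -60 mm), straw-coloured with a black lid: 50 mm across, 60 mm tall, 0.1 to 0.21 kg, standing loose on the platform floor. It starts 18 to 44 mm short of the back bar; touching it, its centre is at platform x = 50 mm.
- jar0: The same jar; origin under its base.
- jar1_mid (a point): Centre (half-way up) of the sample jar at the middle (platform y about 0), brown with a black lid: 50 mm across, 60 mm tall, 0.1 to 0.21 kg, standing loose on the platform floor. It starts 18 to 44 mm short of the back bar; touching it, its centre is at platform x = 50 mm.
- jar1: The same jar; origin under its base.
- jar2_mid (a point): Centre (half-way up) of the sample jar at the left (platform y about +60 mm), cream with a black lid: 50 mm across, 60 mm tall, 0.1 to 0.21 kg, standing loose on the platform floor. It starts 18 to 44 mm short of the back bar; touching it, its centre is at platform x = 50 mm.
- jar2: The same jar; origin under its base.

How it is judged:
By the outcome, as a careful person would: the job done as asked, in the order asked, and still so for the second after the job is handed in, with the robot touching nothing.
It also fails if it takes over 64 s, if anything falls off the work surface, if the arm or the gripper's body presses on something with over 40 N, if the wrist force passes 120 N, or if a joint passes its speed limit or range.

## Working session

There is one attempt and no reset: what is moved stays moved. The work goes in short steps, each a Python script; the robot and the scene stay as the last script left them, time stands still between calls to the robot, and variables do not carry over. Pictures are saved under pics/ and viewed, about 8 in all and at most 12, crops included, and the job is handed in when it is done.

```bash
ls; mkdir -p pics
python3 - <<'E'
from plant import *
import cv2,numpy as np
a=grab_frame("scene");b=grab_frame("top")
cv2.imwrite("pics/a.png",np.hstack([a,b])[:, :]) if 0 else None
cv2.imwrite("pics/a.png",cv2.resize(np.vstack([a,b]),None,fx=.78,fy=.78))
for c in("scene","top"):
  for l in("platform","back_bar","bar_mid","jar0_mid","jar1_mid","jar2_mid","amber_bottle","beaker","tub","clamp_bar"):
    print(c,l,[(np.round(d["xyz"],4),round(d["confidence"],2)) for d in tip_of(c,l)[:2]])
print(r.get_obs())
for c in("scene","top"):
  k=calibration(c);print(c,-k["R"].T@k["t"])
E
```

```text
pics
scene platform [(array([ 0.607 , -0.032 ,  0.0984]), 0.65)]
scene back_bar [(array([ 0.6835, -0.0303,  0.1252]), 0.62), (array([ 0.6358, -0.0286,  0.099 ]), 0.32)]
scene bar_mid [(array([ 0.451 , -0.3029,  0.0256]), 0.94)]
scene jar0_mid [(array([ 0.616 , -0.0931,  0.1297]), 0.81), (array([ 0.6353, -0.0263,  0.1271]), 0.74)]
scene jar1_mid [(array([ 0.6361, -0.0261,  0.1305]), 0.79)]
scene jar2_mid [(array([0.4792, 0.306 , 0.0024]), 0.71)]
scene amber_bottle [(array([ 4.83e-01,  3.03e-01, -1.00e-04]), 0.96)]
scene beaker [(array([ 0.7093,  0.2912, -0.0013]), 0.94)]
scene tub [(array([ 0.7035, -0.2847, -0.0018]), 0.55), (array([ 0.6068, -0.0312,  0.0978]), 0.17)]
scene clamp_bar [(array([ 0.4521, -0.3075, -0.0027]), 0.72), (array([ 0.6182, -0.0914,  0.1297]), 0.43)]
top platform [(array([ 0.6054, -0.034 ,  0.097 ]), 0.73)]
top back_bar [(array([ 0.6807, -0.029 ,  0.1215]), 0.55)]
top bar_mid [(array([ 0.4532, -0.304 ,  0.0262]), 0.63)]
top jar0_mid [(array([ 0.6163, -0.0937,  0.1279]), 0.79), (array([ 0.6792, -0.0259,  0.1212]), 0.69)]
top jar1_mid [(array([ 0.6321, -0.0239,  0.1
[... 435 characters left out ...]
-4.06651957e-05,
        1.27247420e+00, -1.15111190e-01]), 'joint_vel': array([-8.92158190e-05,  5.87789431e-04, -1.56332005e-03,  1.56133340e-03,
        2.19547146e-04,  2.10114462e-04]), 'tau': array([-1.82547068e-03, -5.27610540e+01, -2.79051429e+01, -5.76442526e-04,
        1.90967759e-03, -2.40268605e-05]), 'tool_pos': array([0.16627345, 0.57647969, 0.30386587]), 'orientation': array([ 1.39917447e-01,  9.90163171e-01, -4.62783835e-05,  7.99822313e-06]), 'ft_force': array([ 0.46729476, -0.46749935,  0.36364668]), 'ft_torque': array([-0.01840663,  0.02506647,  0.01791353]), 'width': 0.0855054098762542}
scene [ 1.07783746 -0.64261955  0.89328411]
top [ 0.38100419 -0.00365838  1.25822273]
```

View pics/a.png

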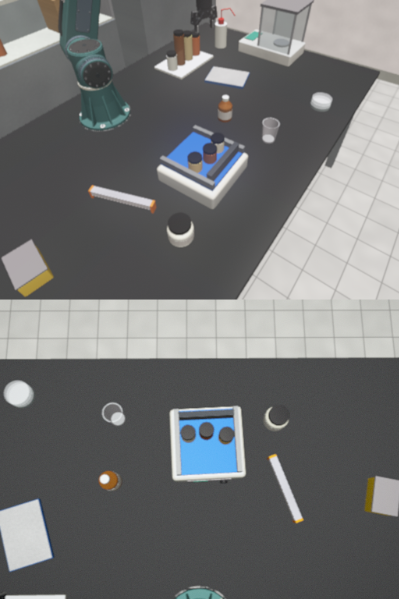

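```bash
cat > h.py <<'E'
from plant import *
import cv2,numpy as np
from scipy.spatial.transform import Rotation as Ro
def topaxes(mask,z,cam="top"):
    """back-project mask pixels to height z, return minAreaRect centre, size, long-axis angle"""
    k=calibration(cam);v,u=np.nonzero(mask)
    d=(k["R"].T@np.linalg.inv(k["mtx"])@np.stack([u,v,np.ones(len(u))]))
    c=-k["R"].T@k["t"];s=(z-c[2])/d[2];P=(c[:,None]+d*s)[:2].T
    (cx,cy),(w,h),_=R=cv2.minAreaRect((P*1000).astype(np.float32))
    b=cv2.boxPoints(R);e=max(b[1]-b[0],b[2]-b[1],key=np.linalg.norm)
    return np.array([cx,cy])/1000,(w,h),np.degrees(np.arctan2(e[1],e[0]))%180
def proj(X,cam="top"):
    k=calibration(cam);p=k["mtx"]@(k["R"]@np.asarray(X,float)+k["t"]);return p[:2]/p[2]
E
python3 - <<'E'
from h import *
grab_frame("top")
for l,z in(("bar_mid",.04),("back_bar",.144),("shaker",.08),("platform",.124)):
    for d in regions_of("top",l)[:2]: print(l,round(d["confidence"],2),d["region"].sum(),topaxes(d["region"],z))
E
```

```text
bar_mid 0.84 1036 (array([ 0.44991412, -0.30162567]), (243.32525634765625, 34.024173736572266), np.float32(20.245457))
back_bar 0.71 7643 (array([ 0.58564929, -0.03075164]), (252.74464416503906, 237.1267852783203), np.float32(2.1389978))
shaker 0.74 7463 (array([ 0.59655743, -0.03254044]), (261.3370666503906, 248.88978576660156), np.float32(2.5558455))
platform 0.9 7646 (array([ 0.58809998, -0.03251472]), (256.3714904785156, 239.10702514648438), np.float32(2.9579446))
platform 0.48 394 (array([ 0.62085974, -0.09540636]), (51.67131042480469, 60.72419357299805), np.float32(179.07445))
```

The pictures show the clamp bar on the bench right of the shaker (about (285,488) in the lower view), with the shaker at (207,443). Its three jars are short of the back bar. All bystanders are clear of the path. Next I refine the platform yaw from the blue floor and the bar yaw from its mask.

```bash
cat >> h.py <<'E'
def back(uv,z,cam):
    k=calibration(cam);uv=np.atleast_2d(uv);d=k["R"].T@np.linalg.inv(k["mtx"])@np.c_[uv,np.ones(len(uv))].T
    c=-k["R"].T@k["t"];return (c[:,None]+d*((z-c[2])/d[2]))[:2].T
def bar_ends(cam,img,z,near,rad=.2):
    """orange end centroids near a world xy -> bar centre and long-axis angle"""
    h=cv2.cvtColor(img,cv2.COLOR_BGR2HSV)
    m=cv2.inRange(h,(3,120,110),(22,255,255))
    n,_,st,ce=cv2.connectedComponentsWithStats(m)
    W=[(st[i,4],*back(ce[i],z,cam)[0]) for i in range(1,n) if st[i,4]>=4]
    W=[w for w in W if np.hypot(w[1]-near[0],w[2]-near[1])<rad]
    return sorted(W,reverse=True)[:4]
def qdown(phi):
    """tool z down, tool y at world angle phi (deg)"""
    c,s=np.cos(np.radians(phi)),np.sin(np.radians(phi))
    return Ro.from_matrix(np.c_[[-s,c,0],[c,s,0],[0,0,-1]] if np.isclose(np.linalg.det(np.c_[[-s,c,0],[c,s,0],[0,0,-1]]),1) else np.c_[[s,-c,0],[c,s,0],[0,0,-1]]).as_quat()
E
python3 - <<'E'
from h import *
for cam in("top","scene"):
    img=grab_frame(cam);h=cv2.cvtColor(img,cv2.COLOR_BGR2HSV)
    print(cam,np.round(bar_ends(cam,img,.034,(.45,-.302)),4).tolist())
    b=cv2.inRange(h,(100,120,80),(125,255,255)).astype(bool)
    v,u=np.nonzero(b);P=back(np.c_[u,v],.1,cam);ok=np.hypot(P[:,0]-.606,P[:,1]+.033)<.18
    print(ok.sum(),P[ok].min(0),P[ok].max(0))
    # left/right edges of the blue floor per world-x slice, in front of jars
    if cam=="top":
        P=P[ok];rows=v[ok];L=[];R=[]
        for q in np.unique(rows):
            s=P[rows==q]
            if s[:,0].mean()<.58 and len(s)>50: L.append(s[s[:,1].argmax()]);R.append(s[s[:,1].argmin()])
        for E in(L,R):
            E=np.array(E);p=np.polyfit(E[:,0],E[:,1],1);print("edge yaw",np.degrees(np.arctan(p[0])),"y at .606",np.polyval(p,.606),len(E))
        F=[]
        for q in np.unique(u[ok]):
            s=P[u[ok]==q]
            if len(s)>10:F.append(s[s[:,0].argmin()])
        F=np.array(F)[8:-8];p=np.polyfit(F[:,1],F[:,0],1);print("front yaw",-np.degrees(np.arctan(p[0])),"x at y=-.033",np.polyval(p,-.033))
for phi in(110.5,-69.5):
    print(phi,kin.solve_ik([.45,-.302,.2],qdown(phi)))
for phi in(2.4,182.4,92.4,-87.6): print(phi,kin.solve_ik([.52,-.036,.25],qdown(phi)))
E
```

```text
top [[40.0, 0.3376, -0.3448], [32.0, 0.5623, -0.2617]]
3877 [ 0.49367162 -0.12890117] [0.68688581 0.06065118]
edge yaw 2.7969139285260765 y at .606 0.05717324394136443 31
edge yaw -0.4033430268669903 y at .606 -0.12635979483003532 31
front yaw 2.3874821565670796 x at y=-.033 0.4983943848490443
scene [[81.0, 0.5714, -0.2676], [41.0, 0.3459, -0.3501]]
1713 [ 0.49276061 -0.11199726] [0.72164979 0.06691496]
110.5 [-7.18552974e-01  3.95070614e-01  1.75225396e+00 -4.44089210e-16
  9.94268081e-01 -2.64714180e+00]
-69.5 [-7.18552974e-01  3.95070614e-01  1.75225396e+00 -4.44089210e-16
  9.94268081e-01  4.94450856e-01]
2.4 [-2.01692076e-01  3.04953731e-01  1.74450946e+00 -4.44089210e-16
  1.09212946e+00 -2.43579978e-01]
182.4 [-2.01692076e-01  3.04953731e-01  1.74450946e+00 -4.44089210e-16
  1.09212946e+00  2.89801268e+00]
92.4 [-2.01692076e-01  3.04953731e-01  1.74450946e+00 -4.44089210e-16
  1.09212946e+00 -1.81437631e+00]
-87.6 [-2.01692076e-01  3.04953731e-01  1.74450946e+00 -4.44089210e-16
  1.09212946e+00  1.32721635e+00]
```

Run:
```python
from h import *
q=qdown(-69.8)
effector.set_gripper(.06,60)
o=r.get_obs()
r.goto([.4515,-.3033,.2],q)
print(r.movel([.4515,-.3033,.080],vel=.1,f_stop=15))
effector.set_gripper(.0,60)
o=r.get_obs();print(o["width"],o["tool_pos"],o["t"])
f0=o["ft_force"]
r.movel([.4515,-.3033,.24],vel=.15)
o=r.get_obs();print(o["ft_force"]-f0,o["ft_torque"],o["width"],o["t"])
# carry: in front of the shaker, high
r.goto([.45,-.04,.27],qdown(2))
o=r.get_obs();print(o["tool_pos"],o["t"],o["ft_torque"])
t=grab_frame("top");s=grab_frame("scene")
for cam,im in(("top",t),("scene",s)):
    print(cam,np.round(bar_ends(cam,im,o["tool_pos"][2]-.052+.006,(.45,-.04)),4).tolist())
    print([(np.round(d["xyz"],4),d["confidence"]) for d in tip_of(cam,"bar_mid")[:2]])
# overlay platform model yaw 2
def ov(im,cam,c,yaw,col):
    a=np.radians(yaw);R=np.array([[np.cos(a),-np.sin(a)],[np.sin(a),np.cos(a)]])
    for z,xs,ys in((.124,110,108),(.124,110,92),(.1,110,92)):
        P=[proj([*(np.array(c)+R@(np.array(p)/1000)),z],cam) for p in((-xs,-ys),(xs,-ys),(xs,ys),(-xs,ys))]
        cv2.polylines(im,[np.int32(np.round((np.array(P)-off)*S))],True,col,1)
S=5
for cam,im,off,sz in(("top",t,(205,130),(130,110)),("scene",s,(190,150),(140,115))):
    off=np.array(off);cr=cv2.resize(im[off[1]:off[1]+sz[1],off[0]:off[0]+sz[0]],None,fx=S,fy=S,interpolation=cv2.INTER_CUBIC)
    ov(cr,cam,(.607,-.0335),2,(0,255,0));cv2.imwrite(f"pics/b_{cam}.png",cr)
```

```text
False
0.025592518688351176 [ 0.45176341 -0.30351689  0.08060307] 6.825
[ 1.22896221 -1.32584023 -9.2123457 ] [-0.01209962 -0.0384181  -0.02234952] 0.02513136725059716 8.0417
[ 0.45041968 -0.04062976  0.26981829] 9.075 [-0.01037386 -0.0347075  -0.03548411]
top [[37.0, 0.4521, -0.1621], [17.0, 0.4452, 0.0796], [6.0, 0.5766, -0.0786]]
[]
scene [[106.0, 0.4692, -0.1702], [12.0, 0.4446, 0.0857], [11.0, 0.4855, 0.0458]]
[(array([ 0.4498, -0.0456,  0.2184]), 0.62), (array([ 0.7138,  0.289 , -0.0014]), 0.2)]
```

View pics/b_top.png

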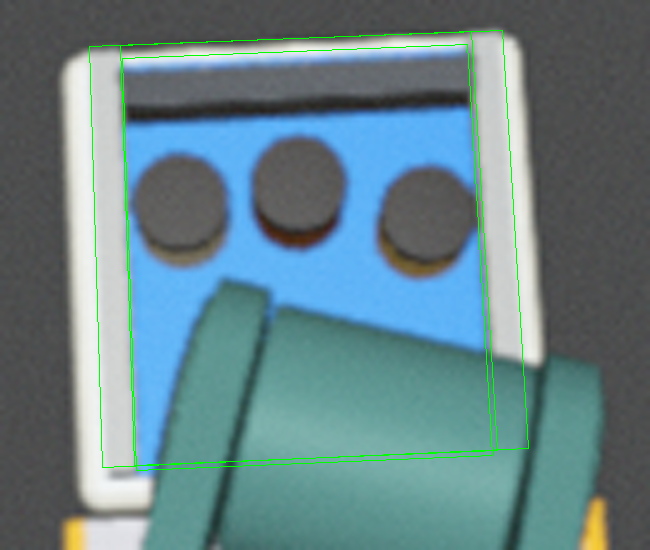

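View pics/b_scene.png

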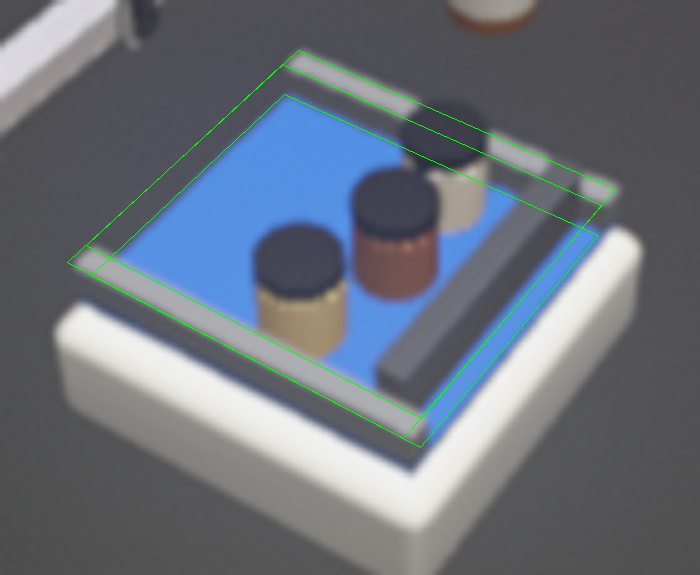

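The overlay of the platform model at (0.607, −0.0335), yaw 2°, fits the rails to within about 2 camera pixels in both views. In the top view the true front end sits about 3 mm nearer, at row 475 against 467. I move the bar to just above the rails and check it there.

```bash
cat >> h.py <<'E'
C=np.array([.605,-.0335]);YAW=2.
a_=np.radians(YAW);RP=np.array([[np.cos(a_),-np.sin(a_)],[np.sin(a_),np.cos(a_)]])
def pw(x,y,z): return np.r_[C+RP@[x/1000,y/1000],.1+z/1000]
def crop(cam,off,sz,S,name,lines=()):
    im=grab_frame(cam);off=np.array(off)
    cr=cv2.resize(im[off[1]:off[1]+sz[1],off[0]:off[0]+sz[0]],None,fx=S,fy=S,interpolation=cv2.INTER_CUBIC)
    for L,col in lines: cv2.polylines(cr,[np.int32(np.round((np.array([proj(p,cam) for p in L])-off)*S))],False,col,1)
    cv2.imwrite("pics/"+name,cr);return im
E
python3 - <<'E'
from h import *
p=pw(-88,0,0)[:2]
r.movel([*p,.27],qdown(YAW),vel=.12);r.movel([*p,.208],vel=.1);r.hold(.3)
o=r.get_obs();print(o["tool_pos"],o["t"])
z=o["tool_pos"][2]-.0526-.1
z*=1000
box=[pw(x,y,z+h) for h in(-12,12) for x,y in((-101,-122),(-75,-122),(-75,122),(-101,122),(-101,-122))]
lugs=[[pw(x,s*q,z-28) for x in(-101,-75)] for s in(-1,1) for q in(114,122)]
rails=[[pw(x,y,24) for x in(-110,110)] for y in(-108,-92,92,108)]
im=crop("scene",(170,145),(160,120),5,"c.png",[(box,(0,255,0))]+[(l,(0,255,255)) for l in lugs]+[(l,(255,0,255)) for l in rails])
print(np.round(proj(pw(-88,-122,z),"scene")),[(np.round(d["xyz"],4),round(d["confidence"],2)) for d in tip_of("scene","bar_mid")[:2]],pw(-88,0,z))
E
```

```text
[ 0.51733595 -0.03660205  0.2085075 ] 11.05
[204. 200.] [(array([ 0.5186, -0.0377,  0.1543]), 0.73)] [ 0.51705361 -0.03657116  0.1559075 ]
```

View pics/c.png

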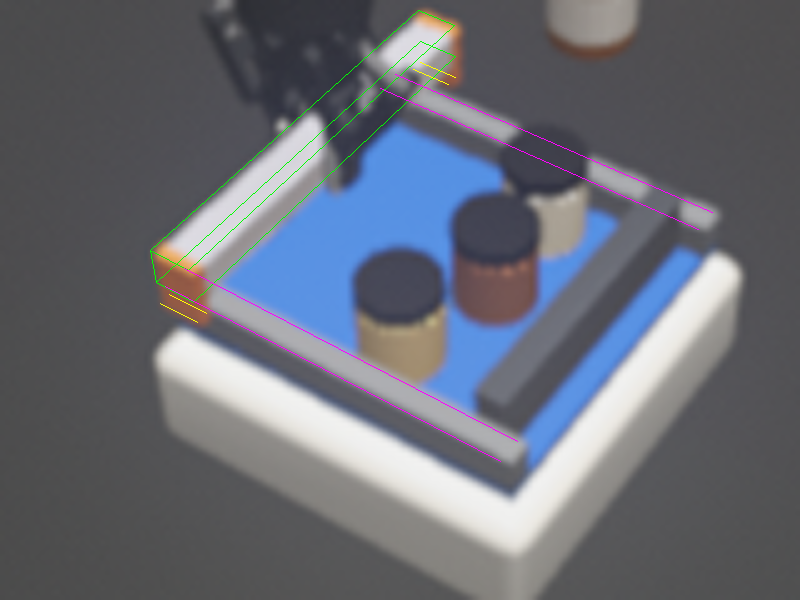

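The bar and the rails show the same small camera offset of about 8 px in the crop, so their relative alignment is within about 2 mm. I lower it.

Run:
```python
from h import *
p=pw(-88,0,0)[:2]
s=r.movel([*p,.184],vel=.03,f_stop=5)
o=r.get_obs();print(s,o["tool_pos"],o["ft_force"],o["ft_torque"],o["t"])
if abs(o["tool_pos"][2]-.1886)<.005:
    effector.set_gripper(.05);r.hold(.2)
    o=r.get_obs();print(o["width"],o["ft_force"])
    r.movel([*p,.27],vel=.12)
    r.goto([*(C+RP@[-.165,0]),.27],qdown(YAW+90 if 0 else YAW-90))
    effector.set_gripper(.085)
print(r.get_obs()["t"],r.get_obs()["tool_pos"])
rails=[[pw(x,y,24) for x in(-110,110)] for y in(-108,-92,92,108)]
crop("scene",(170,145),(160,120),5,"d.png",[])
for c in("scene",):print([(np.round(d["xyz"],4),round(d["confidence"],2)) for d in tip_of(c,"bar_mid")[:2]],pw(-88,0,36))
```

```text
True [ 0.51684827 -0.03652377  0.18860459] [-1.8917932   0.45190941  5.4466982 ] [ 0.04349252  0.08810977 -0.00913612] 11.7833
0.049939844205796786 [-0.43579719 -0.0730165   0.16289653]
14.9833 [ 0.44012937 -0.03924986  0.26999852]
[(array([ 0.5165, -0.039 ,  0.136 ]), 0.59)] [ 0.51705361 -0.03657116  0.136     ]
```

View pics/d.png

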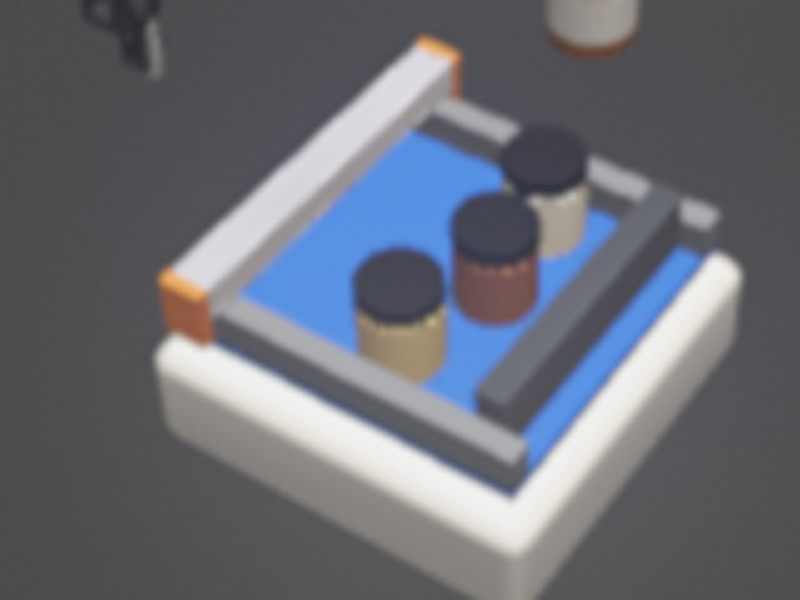

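The bar now rests on both rails with its lugs outside them (near lug at (188,310), far end at (440,55)). Next I push it with the opened fingers as two contact points, so it stays square.

Run:
```python
from h import *
P=lambda x:pw(x,0,88)
r.movel([*P(-145)[:2],.27],qdown(YAW-90),vel=.15)
r.movel(P(-145),vel=.1)
def st(m):o=r.get_obs();f=o["ft_force"];q=RP.T@(o["tool_pos"][:2]-C)*1000;print(m,np.round(q,1),np.round(f,2),np.round(o["ft_torque"],3),round(o["t"],2))
st("start")
for x,v in((-116,.05),(-105,.02),(-70,.03),(-40,.03)):
    s=r.movel(P(x),vel=v,f_stop=12);st((x,s))
    if s: break
crop("scene",(170,145),(160,120),5,"e.png")
print([(np.round(d["xyz"],4),round(d["confidence"],2)) for d in tip_of("scene","bar_mid")[:1]])
```

```text
start [-1.447e+02 -1.000e-01] [ 0.26 -0.26 -0.16] [ 0.01  -0.008 -0.011] 16.33
(-116, False) [-1.162e+02  1.000e-01] [-0.11 -0.4   0.6 ] [0.016 0.015 0.005] 17.07
(-105, False) [-1.047e+02 -1.000e-01] [ 0.83 -0.13  0.36] [ 0.039 -0.013 -0.001] 17.77
(-70, False) [-69.9  -0. ] [1.08 0.19 0.34] [-0.038  0.028 -0.002] 19.08
(-40, False) [-39.8   0. ] [-0.87  0.51 -0.4 ] [0.02  0.04  0.025] 20.23
[(array([ 0.5897, -0.0349,  0.1331]), 0.61)]
```

View pics/e.png

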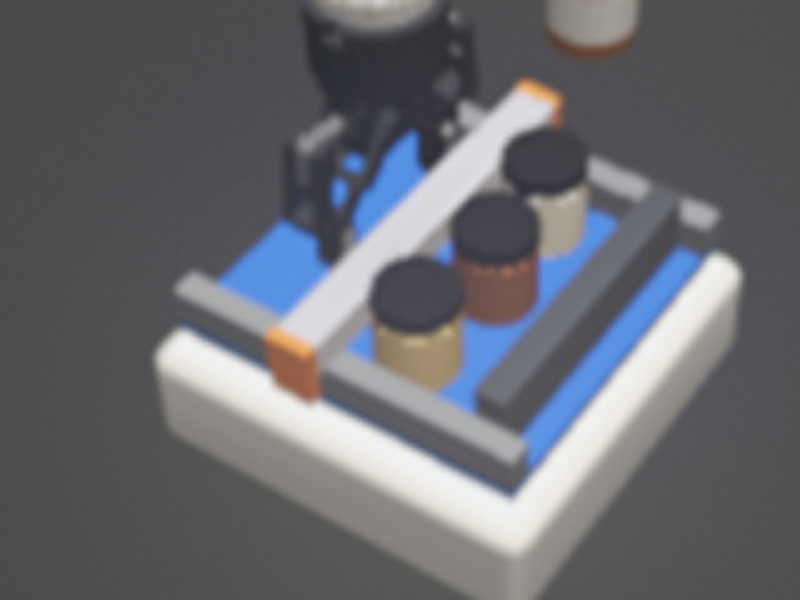

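The bar is square and sliding, and the right jar has already moved with it. I continue slowly to snug.

Run:
```python
from h import *
P=lambda x:pw(x,0,88)
def st(m):o=r.get_obs();f=o["ft_force"];q=RP.T@(o["tool_pos"][:2]-C)*1000;print(m,np.round(q,1),np.round(f,2),np.round(o["ft_torque"],3),round(o["t"],2))
for x,v,fs in((-22,.02,9),(2,.015,9)):
    s=r.movel(P(x),vel=v,f_stop=fs);st((x,s))
    if s: break
crop("scene",(170,145),(160,120),5,"f.png")
for l in("bar_mid","jar0_mid","jar1_mid","jar2_mid"):print(l,[(np.round(d["xyz"],4),round(d["confidence"],2)) for d in tip_of("scene",l)[:2]])
```

```text
(-22, False) [-21.8  -0. ] [-1.88  0.31 -1.49] [-0.043  0.22   0.043] 21.38
(2, True) [-10.9   0.1] [-0.21 -0.63 -0.37] [-0.03   0.005 -0.017] 22.29
bar_mid [(array([ 0.6212, -0.0345,  0.1344]), 0.7)]
jar0_mid [(array([ 0.6553, -0.0951,  0.1306]), 0.92)]
jar1_mid [(array([ 0.6584, -0.0253,  0.1296]), 0.74)]
jar2_mid [(array([0.6523, 0.0315, 0.1293]), 0.74)]
```

View pics/f.png

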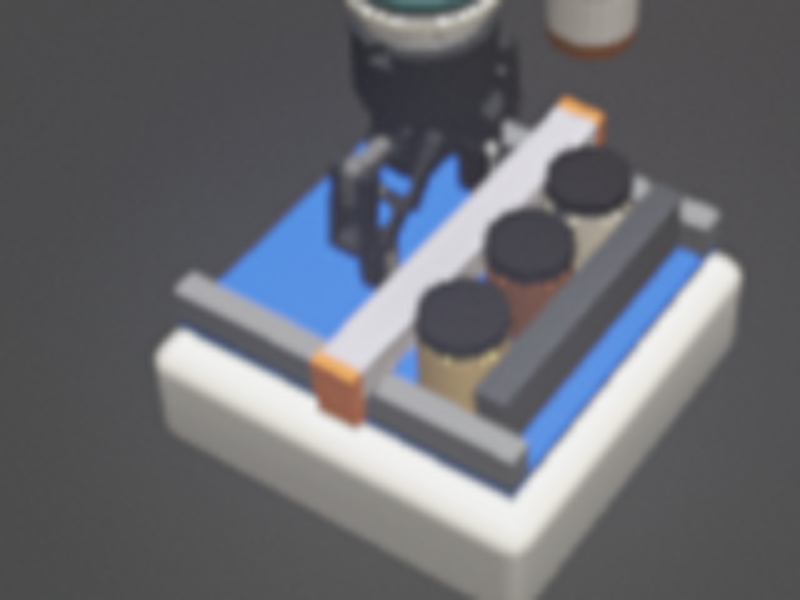

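Run:
```python
from h import *
P=lambda x:pw(x,0,88)
def st(m):o=r.get_obs();f=o["ft_force"];q=RP.T@(o["tool_pos"][:2]-C)*1000;print(m,np.round(q,1),np.round(f,2),np.round(o["ft_torque"],3),round(o["t"],2))
s=r.movel(P(-4),vel=.01,f_stop=14);st(s)
r.movel(P(-30),vel=.05);r.movel([*P(-60)[:2],.30],vel=.15)
r.goto([.42,-.26,.33],qdown(YAW-90));st("clear")
crop("top",(205,130),(130,110),5,"g.png")
for l in("bar_mid","jar0_mid","jar1_mid","jar2_mid","back_bar"):print(l,[(np.round(RP.T@(np.array(d["xyz"])[:2]-C)*1000,1),round(d["confidence"],2)) for d in tip_of("top",l)[:2]])
```

```text
True [-10.2   0.4] [-0.4  -0.06 -0.16] [ 0.005 -0.002  0.019] 23.23
clear [-192.4 -219.3] [ 0.57  0.22 -0.37] [-0.027  0.012  0.023] 25.7
bar_mid [(array([13.2, -1.4]), 0.87)]
jar0_mid [(array([ 50.6, -60.3]), 0.91)]
jar1_mid [(array([51.9,  5.7]), 0.78)]
jar2_mid [(array([46.4, 64.3]), 0.69)]
back_bar [(array([73.6, -1.4]), 0.58), (array([  88.7, -254.6]), 0.32)]
```

View pics/g.png

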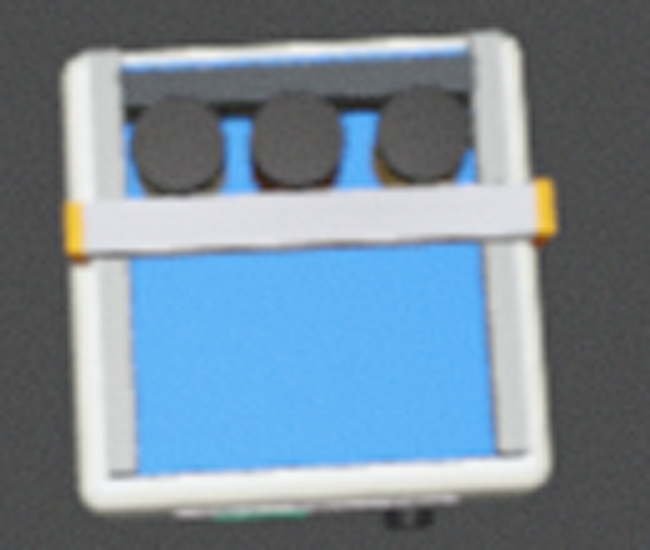

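The bar lies across both rails with a lug outside each, and the jars are lined up against the back bar (lids near rows 92–145). The second push of 14 N moved it only 0.7 mm. I do one numeric squareness check.

Run:
```python
from h import *
im=grab_frame("top");k=calibration("top")
h=cv2.cvtColor(im,cv2.COLOR_BGR2HSV)
S=h[...,1].astype(float)
# sub-pixel crossings of saturation (blue floor vs grey) along columns
def edge(cols,r0,r1,z,up):
    out=[]
    for u in cols:
        p=S[r0:r1,u];lv=(p.max()+p.min())/2;c=[i for i in range(len(p)-1) if (p[i]-lv)*(p[i+1]-lv)<0 and ((p[i+1]>p[i])==up)]
        if c:i=c[0];out.append((u,r0+i+(lv-p[i])/(p[i+1]-p[i])))
    W=back(np.array(out),z,"top");q=np.polyfit(W[:,1],W[:,0],1);e=np.abs(W[:,0]-np.polyval(q,W[:,1]));g=e<.002
    q=np.polyfit(W[g,1],W[g,0],1);return round(-np.degrees(np.arctan(q[0])),2),round(np.polyval(q,-.0335),4),g.sum()
c=range(236,300)
print("bar front edge",edge(c,172,190,.124,True))
print("floor front",edge(c,212,230,.1,False))
print("back gap",edge(range(233,297),140,150,.1,False))
# sides: rail inner edges
for r0,cs in(("L",(222,240)),("R",(292,310))):
    o=[]
    for v in range(184,218):
        p=S[v,cs[0]:cs[1]];lv=(p.max()+p.min())/2;i=[i for i in range(len(p)-1) if (p[i]-lv)*(p[i+1]-lv)<0][0];o.append((cs[0]+i+(lv-p[i])/(p[i+1]-p[i]),v))
    W=back(np.array(o),.1,"top");q=np.polyfit(W[:,0],W[:,1],1);print(r0,np.degrees(np.arctan(q[0])))
E=bar_ends("top",im,.148,(.618,-.033));print(np.round(E,4).tolist(),np.degrees(np.arctan2(-(E[0][1]-E[1][1]),E[0][2]-E[1][2])))
```

```text
bar front edge (np.float64(2.3), np.float64(0.606), np.int64(64))
floor front (np.float64(2.6), np.float64(0.4962), np.int64(64))
back gap (np.float64(2.68), np.float64(0.7095), np.int64(63))
L 2.5008907739737714
R 2.6917444346152957
[[31.0, 0.6196, -0.1535], [20.0, 0.6098, 0.0857]] -177.63740594403308
```

The bar is within 0.3° of square (2.3° against 2.6° for the platform). I do a quick final push at 2.6° to close any gap at the right end, then retreat and hand in.

```bash
sed -i 's/YAW=2\./YAW=2.6/' h.py
python3 - <<'E'
from h import *
P=lambda x:pw(x,0,88)
def st(m):o=r.get_obs();q=RP.T@(o["tool_pos"][:2]-C)*1000;print(m,np.round(q,1),np.round(o["ft_force"],2),round(o["t"],2))
q=qdown(YAW-90)
r.goto([*P(-60)[:2],.30],q);r.movel(P(-40),q,vel=.12);r.movel(P(-18),q,vel=.05)
st(r.movel(P(-3),q,vel=.01,f_stop=13))
r.movel(P(-35),vel=.05);r.movel([*P(-60)[:2],.30],vel=.15)
r.goto([.42,-.26,.33],q);st("clear")
im=crop("top",(205,130),(130,110),5,"i.png")
E=bar_ends("top",im,.148,C);print(np.round(E,4).tolist(),np.degrees(np.arctan2(-(E[1][1]-E[0][1]),E[1][2]-E[0][2])))
for l in("bar_mid","jar0_mid","jar1_mid","jar2_mid"):print(l,[(np.round(RP.T@(np.array(d["xyz"])[:2]-C)*1000,1),round(d["confidence"],2)) for d in tip_of("top",l)[:1]])
E
```

```text
True [-10.2   0.2] [ 0.45  0.93 -0.04] 29.82
clear [-194.7 -217.3] [0.19 0.41 0.22] 32.38
[[28.0, 0.6211, -0.1541], [21.0, 0.6088, 0.0855]] 2.9260402645410877
bar_mid [(array([15.5, -0.2]), 0.91)]
jar0_mid [(array([ 51.3, -57.8]), 0.55)]
jar1_mid [(array([53.3,  5.4]), 0.57)]
jar2_mid [(array([47.5, 65.3]), 0.65)]
```

View pics/i.png

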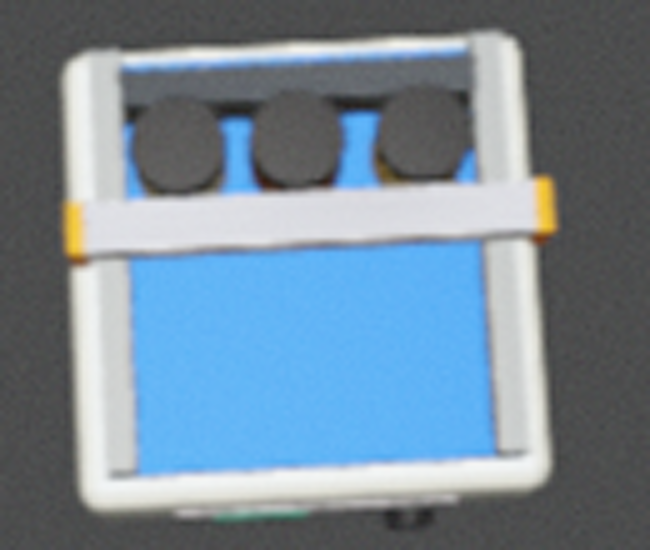

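The bar lies square across the rails (near-side edge from (85,257) to (535,238)), with the three jars in line between it and the back bar and the arm clear. I hand in.

```bash
python3 -c "
from plant import r
print(r.hand_in(), r.get_obs()['t'])"
```

```text
the job is handed in; nothing more can be done
the job is handed in; nothing more can be done
```

The clamp bar is resting across both rails at the back of the platform, with the three jars held in line between it and the fixed back bar. The job is handed in, and no verdict was reported.

**What I did:** I gripped the bar at its middle and laid it on both rails at the open front end. I then slid it back with the opened fingers as two contact points. Each push was force-limited, stopping at 9, 14 and 13 N. The last full reading before hand-in was 32.4 s, with the arm clear.

**Last checks:**
- **Snug:** The last two pushes stopped at the same place to within about 0.1 mm. The second had moved the bar only 0.7 mm past the first stop.
- **Squareness:** The bar is at about 2.9° by its ends, and the platform is at about 2.6°. Before the last push the bar was at about 2.3–2.4°, so it is square to within roughly 0.3° either way.
- **Position:** The networks put the bar centre at platform x = 15.5 mm (about 12 expected). The jars came out at 51, 53 and 47 mm (50 expected). This is roughly their 4 mm accuracy; my platform origin is also probably 1–2 mm off along x.
- **Jars and lugs:** The jars are standing, and one lug hangs outside each rail.
- **Bystanders:** I moved nothing near the other bottles and vessels, but I did not look at them again at the end.

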